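Proof-pull a fired lug on the bench pull gauge

ROBOT

A 6-joint arm with a two-finger parallel gripper is mounted at the origin on a cart in front of the work surface, level with it; the furniture and walls round the work are solid. World frame = base frame: x ahead of the robot, y to its left, z up, the work surface at z = 0. Lengths are in m, angles in degrees, forces in N, time in s.
With the tool pointing down it reaches from about 0.225 to 0.725 m from the base axis. Payload 3.1 kg.
Tool frame: the origin (TCP) lies midway between the tips of the shut fingers; the grasp point (between the pads) lies 19 mm behind it; z points along the fingers, y is the direction in which the jaws open and shut (so a half turn about z gives the same grasp; the last joint's range is limited). The gripper opens to 85 mm and grips with 20 to 120 N. Pads are 22 mm wide; open, the fingers measure 114 mm over their backs; the gripper's body (76 mm by 85 mm) begins 54 mm behind the grasp point. The pads swing forward as they close: fully open they stand 13 mm farther back than shut.
Start: joints at [64.125, 2.75, 5.684, 92.934, 0, 82.678], TCP at [0.167, 0.498, 0.231] pointing down, gripper open.
Joint ranges: [-166.93, 166.93], [-56.73, 111.36], [-69.38, 81.34], [-121.58, 131.49], [-85.45, 84.26], [-180, 180]. Speed limits (degrees/s): [159.86, 159.86, 180, 180, 180, 180].

INTERFACE

Orientations are given as [roll, pitch, yaw] about the fixed x, y, z axes, in that order (R = Rz(yaw) Ry(pitch) Rx(roll)).
In Python, from bench import robot gives the robot as it stands.
- The arm moves only by the tool drive_tool, never from a script. Its argument "deltas" is a list of rows, each a list of 7 numbers: the turn, a rotation vector about the tool's x, y, z in rad, then the shift along the tool's x, y, z in cm, then the finger opening in cm, from 0 to 8.54. A call has exactly 8 rows; each row is the pose to reach, as a shift and turn from the pose commanded when the call began, along the tool's axes at that moment; what a row does not reach only later rows make up. A row lasts 1/10 s, in which the tool goes at most 50 mm and 8.59 degrees, less where a joint would pass 70% of its speed; a pose out of reach is approached as far as the arm can. A call with a gripper value outside its range is refused whole. The fingers move at their own pace and stop on an object; "grip_force" is the grip in N (left out, the last holds). Time passes only in rows, so rows that repeat a pose let the fingers close, or fill a call up. It gives the time, the measured TCP pose, the force and the opening at its end, in the units of the state.
- robot.sense(): the state, without advancing time (a new reading comes with each control period).
- robot.snapshot(name): name is "scene" or "top"; returns a dict with "frame" (400x640x3 uint8, red, green, blue), "depth" (400x640 float32, m along the optical axis (not along the pixel's ray), 0 where there is no reading), "fovy" (degrees; the focal length in pixels is half the picture's height over the tangent of half this angle, whatever the lens; pixels are square), "cx", "cy" (the principal point, pixels), "rvec" (rotation vector, rad) and "tvec" (3), from world to camera coordinates, as OpenCV has them. Camera axes: x right, y down, z forward; pixel columns grow to the right and rows downward; lengths in m; the calibration is good to about 2 mm. A picture is of the moment at which its call begins.
- robot.sign_off(): hands the job in, once; it reports no verdict.
Trained networks look in a picture, given as the dict that the camera call returned (one of the last four; its "shot" number tells which), for a name from the list of things; names that differ only in an ending like _2 or _b are one class to them, and where a whole thing is asked for, a point or a joint stands for the part that bears it (a point fixed in the world has none). Each returns a list of dicts, best first, with "conf" (0 to 1); they miss things now and then, are a little off and sometimes report something else, mostly with a low value. They report only what shows in the picture. A call takes as long as a camera call.
- robot.search_frame(picture, name): "centre" ([x, y, z] in m, in world coordinates, good to about 4 mm: the middle of the surface that is visible of it).
- robot.silhouettes(picture, name): "pixels" (400x640 bool, what is visible of it).
- robot.spot_point(picture, name): "centre" ([x, y, z] in m, in world coordinates, good to about 4 mm: a listed point, or the origin of a listed thing).
The state is a dict: "time": time; "joint_pos": joint angles; "qvel": joint speeds; "effort": joint torques, N m; "position": TCP position; "tcp_rot": TCP orientation; "contact_force": force on the tool from outside, world axes, zero at the start; "torque": the same for the moment, N m; "gripper_width": finger opening in m.
Only numpy, scipy, OpenCV 4.12 (cv2) and the standard library are available. Lean on these libraries where they do the work, as an engineer would, in place of code of your own. Each camera call takes 0.05 s, during which the arm holds its last target. There are 200 camera calls.

TASK

The next lug on the bench pull gauge gets a stronger proof pull. First turn the black dial six clicks anticlockwise, which swings its brass set arm forward over the scale. Then take the white lug and draw the sprung carriage out until its index finger, with the black drag hand that it pushes, is level with the tip of the set arm but not past it; hold it there for about two seconds, ease it all the way home without letting it snap back, and let go. Leave the drag hand standing where the pull took it, and do not disturb the other things on the table.

Things in the scene. Friction and masses are not known exactly. Their poses are not given: they have to be found in the camera images.
- gauge: The bench pull gauge: grey plate 330 x 270 x 12 mm screwed to the table. Origin on the table under the carriage's home place; x to the back (spring end), y left, z up; the pull goes along -x. Right of the carriage a scale plate with a line every 6 mm, 36 mm high; right of that a round grey click box, 72 mm wide, 44 mm high, with the dial. Behind the carriage a spring housing, 58 mm tall.
- dial_grip (a point): On the dial's axis, 68 mm above the table, at 38 mm in front and 155 mm right of the gauge's origin. Upright grip bar 50 mm long (point's x), 16 wide (y), from 54 to 80 mm above the table, on a disc of 54 mm. 20 clicks a turn (18 degrees each, about 0.1 N m to pass); let go, it centres in the nearest click. It starts in the lowest, with 8 more above.
- set_mark (a point): Tip of the brass set arm, 58 mm from the dial's axis, 50 mm above the table; it turns with the dial. At first the arm points left (gauge's y) and leans 36 to 72 degrees to the back; each click anticlockwise (seen from above) swings it 18 degrees towards the front. The dial does not turn back past its start.
- load_mark (a point): Leading edge of the steel index finger on the carriage's right side, 44 mm above the table; axes as the gauge. At the zero line of the scale when the carriage is home; moves outward (-x) with it.
- drag_mark (a point): Rear face of the black drag hand, where the index finger pushes it, 44 mm above the table; axes as the gauge. A thin black bar runs from the hand right across the scale. Light friction (0.5 N): the finger pushes it outward and it stays there when the carriage goes back. Starts 0 to 15 mm out. Level with the set arm when drag_mark and set_mark are at the same x of the gauge.
- lug_grip (a point): Centre of the bridge of the white fired strap lug on the carriage, 90 mm above the table; axes as the gauge. The bridge is a bar 60 mm long (y), 16 mm thick (x) and 22 mm tall, top at 101 mm, on two legs 36 mm apart. Take it from above, fingers in front of and behind the bar.
- carriage (a joint): How far the carriage is drawn out, in m: 0 home, 0.11 the stop. It slides level along the gauge's -x against a spring: about 1 N at home, 1.3 N more for each 10 mm. Let go, it snaps home.
- tile_a: Bystander: glazed terracotta test tile, 30 x 52 x 7 mm, left of the gauge; origin under its centre.
- polish_stone: Bystander: brown polishing stone, 40 x 53 x 34 mm, left of the gauge; origin under its centre.
- bisque_cup: Bystander: small terracotta cup, 68 mm wide, 56 mm tall, farther left; origin under its centre.
- slip_cup: Bystander: pale speckled cup, 71 mm wide, 84 mm tall, farther left; origin under its centre.

How it is judged (in metres and radians):
On the way, in this order (a step that is already met when the one before it is completed fails the run):
1. the dial has been turned six clicks anticlockwise (distance of set_mark from where it was at the start of the episode between 0.0893 and 0.098 m), for 0.2 s.
2. the carriage is held drawn out, its index finger level with the set arm's tip (within 4.5 mm) (x of set_mark in the frame of load_mark between -0.0045 and 0.0045 m), for 1.2 s.
At the end, for the whole second after the job is handed in: The dial stands six clicks from where it started (the arm's tip 94 mm, within 4 mm, from its start), the drag hand is level with the tip of the set arm within 5 mm along the scale, and the carriage is home within 3 mm (all of step 1 and x of set_mark in the frame of drag_mark between -0.005 and 0.005 m and value of joint carriage below 0.003 m); the robot touches nothing.
It fails at once if the lug is overloaded: drawn out, the drag hand goes more than 6 mm past the set arm's tip (value of joint carriage above 0.03 m and x of set_mark in the frame of drag_mark above 0.006 m).
It fails at once if the carriage snaps back (faster than 0.3 m/s) (velocity of joint carriage below -0.3 m/s).
It fails at once if another thing on the table is disturbed (moved more than 30 mm) (distance of any of tile_a, polish_stone, bisque_cup, slip_cup from where it was at the start of the episode above 0.03 m).
It also fails if it takes over 58 s, if anything falls off the work surface, if the arm or the gripper's body presses on something with over 40 N, if the wrist force passes 120 N, or if a joint passes its speed limit or range.

## Working session

There is one attempt and no reset: what is moved stays moved. The work goes in short steps, Python scripts to look and compute and a tool call to move; the robot and the scene stay as the last step left them, time stands still between calls to the robot, and variables do not carry over. Pictures are saved under pics/ and viewed, about 8 in all and at most 12, crops included, and the job is handed in when it is done.

Besides the shell and the picture viewer there is one more tool, called after "Call:" in YAML: its name, and indented under it one key for each argument. drive_tool: Moves the arm, as the interface text tells. Its arguments: {"type":"object","properties":{"deltas":{"type":"array","items":{"type":"array","items":{"type":"number"}}},"grip_force":{"type":"number"}},"required":["deltas"]}

```bash
mkdir -p pics
cat > h.py <<'E'
import numpy as np, cv2
from bench import robot
from scipy.spatial.transform import Rotation as R
def cam(p):
    Rm=cv2.Rodrigues(np.array(p['rvec'],float))[0]; t=np.array(p['tvec'],float).ravel()
    f=200/np.tan(np.radians(p['fovy'])/2); return Rm,t,f
def proj(p,X):
    Rm,t,f=cam(p); c=Rm@np.array(X)+t; return np.array([f*c[0]/c[2]+p['cx'],f*c[1]/c[2]+p['cy']])
def unproj(p,u,v,d=None,z=None):
    Rm,t,f=cam(p); r=np.array([(u-p['cx'])/f,(v-p['cy'])/f,1.])
    if d is not None: return Rm.T@(r*d-t)
    o=-Rm.T@t; w=Rm.T@r; return o+w*(z-o[2])/w[2]
def save(p,n): cv2.imwrite('pics/'+n,p['frame'][:,:,::-1])
E
python3 - <<'E'
from h import *
for c in ('scene','top'):
    p=robot.snapshot(c); save(p,c+'0.png'); print(c,p['shot'],p['fovy'],p['cx'],p['cy'])
    for n in ['gauge','dial_grip','set_mark','load_mark','drag_mark','lug_grip','tile_a','polish_stone','bisque_cup','slip_cup']:
        r=robot.spot_point(p,n)
        print(n,[(np.round(a['centre'],4).tolist(),round(a['conf'],2),np.round(proj(p,a['centre'])).tolist()) for a in r[:2]])
print(robot.sense())
E
```

```text
scene 1 52.121428581587395 308.1668593091807 205.43120492692185
gauge [([0.5537, 0.0701, 0.0023], 0.72, [334.0, 257.0]), ([0.5464, -0.0882, 0.067], 0.58, [393.0, 286.0])]
dial_grip [([0.5465, -0.0898, 0.0636], 0.91, [393.0, 288.0])]
set_mark [([0.5797, -0.0385, 0.047], 0.78, [383.0, 268.0])]
load_mark [([0.5619, 0.0149, 0.0435], 0.67, [357.0, 257.0])]
drag_mark [([0.5539, 0.0102, 0.0432], 0.64, [356.0, 261.0])]
lug_grip [([0.5545, 0.0771, 0.0919], 0.8, [334.0, 225.0]), ([0.5462, -0.0892, 0.0667], 0.69, [393.0, 287.0])]
tile_a [([0.4483, 0.1623, -0.0028], 0.74, [268.0, 257.0])]
polish_stone [([0.5647, 0.1936, -0.0003], 0.57, [301.0, 225.0])]
bisque_cup [([0.4642, 0.3967, 0.0016], 0.76, [218.0, 198.0])]
slip_cup [([0.5618, 0.3755, 0.0048], 0.6, [256.0, 186.0]), ([0.5642, 0.1918, 0.0014], 0.55, [302.0, 225.0])]
top 2 51.733825379095585 328.16111037818575 201.49759481651836
gauge [([0.5524, 0.0735, -0.0022], 0.8, [355.0, 204.0])]
dial_grip []
set_mark []
load_mark [([0.5663, 0.0184, 0.0449], 0.58, [376.0, 196.0])]
drag_mark []
lug_grip [([0.5554, 0.0717, 0.0892], 0.64, [358.0, 197.0])]
t
[... 252 characters left out ...]
7, 0.3824, 0.0036], 0.94, [245.0, 200.0])]
{'time': 1.1, 'joint_pos': array([6.41250838e+01, 2.74978849e+00, 5.68411323e+00, 9.29319366e+01,
       3.67049948e-04, 8.26788758e+01]), 'qvel': array([ 0.06383455, -0.03925851, -0.06495283, -0.08655394, -0.08785695,
       -0.03895753]), 'effort': array([-4.50829748e-05, -3.38655353e+01,  3.20165277e+01,  1.27688058e-03,
       -1.27816029e-04,  1.14059938e-05]), 'position': array([0.16705515, 0.49772173, 0.23131853]), 'tcp_rot': array([ 1.79997585e+02, -5.97383047e-05,  1.61446208e+02]), 'contact_force': array([ 0.11475522, -0.55648155, -0.25683357]), 'torque': array([-0.01990566, -0.03755171,  0.02745654]), 'gripper_width': 0.08534033238206626}
```

Run:
```python
import cv2,numpy as np
a=cv2.imread('pics/scene0.png')[190:330,270:450]; b=cv2.imread('pics/top0.png')[140:280,300:480]
cv2.imwrite('pics/c0.png',np.vstack([cv2.resize(x,None,fx=4.2,fy=4.2,interpolation=cv2.INTER_CUBIC)[:590] for x in (a,)]))
cv2.imwrite('pics/c1.png',cv2.resize(b,None,fx=4.2,fy=4.2,interpolation=cv2.INTER_CUBIC))
```

```text
(no output)
```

View pics/c0.png

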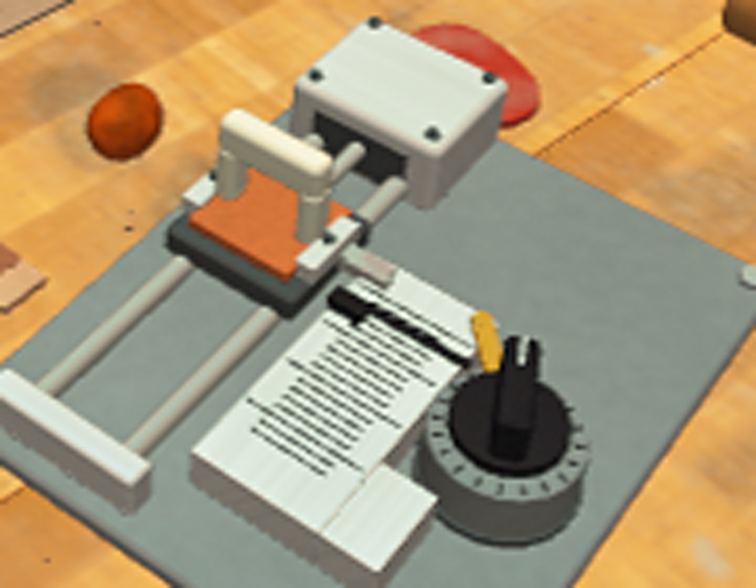

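View pics/c1.png

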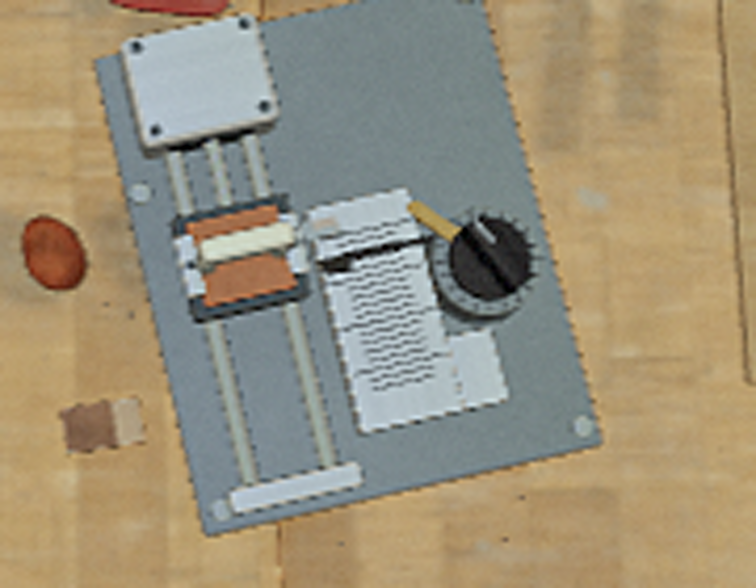

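```bash
cat > m.py <<'E'
from h import *
def cloud(p):
    Rm,t,f=cam(p); v,u=np.mgrid[0:400,0:640]; d=p['depth']
    P=np.stack([(u-p['cx'])/f*d,(v-p['cy'])/f*d,d],-1)-t
    W=P@Rm; W[d<=0]=np.nan; return W
def yaw_pca(X):
    X=X-X.mean(0); w=np.linalg.svd(X,full_matrices=False)[2][0]; return np.degrees(np.arctan2(w[1],w[0]))%180, np.ptp(X@w)
if __name__=='__main__':
    for c in ('top','scene'):
        p=robot.snapshot(c); W=cloud(p); F=p['frame'].astype(int); hsv=cv2.cvtColor(p['frame'],cv2.COLOR_RGB2HSV)
        s=robot.silhouettes(p,'gauge')
        if s:
            M=s[0]['pixels']; print(c,'gauge px',M.sum(),s[0]['conf'])
            K=M&(abs(W[...,2]-.012)<.008); r=cv2.minAreaRect((W[K][:,:2]*1000).astype(np.float32)); print('plate rect',r)
        near=np.hypot(W[...,0]-.549,W[...,1]+.089)
        K=(near<.035)&(W[...,2]>.071)&(W[...,2]<.09); X=W[K]; print('bar n',len(X),X.mean(0).round(4),yaw_pca(X[:,:2]))
        print('disc',[ (np.nanmean(W[k],0).round(4),k.sum()) for k in [(near<.045)&(W[...,2]>.048)&(W[...,2]<.062)]])
        B=(near<.075)&(hsv[...,0]>15)&(hsv[...,0]<32)&(hsv[...,1]>110)&(W[...,2]>.03)&(W[...,2]<.065); X=W[B]
        if len(X)>2:
            print('brass n',len(X),X.mean(0).round(4),yaw_pca(X[:,:2])); i=np.argmax(near[B]); print('far',X[i].round(4),near[B][i])
        n2=np.hypot(W[...,0]-.555,W[...,1]-.073)
        K=(n2<.05)&(W[...,2]>.092)&(W[...,2]<.11); X=W[K]; print('lug',len(X),X.mean(0).round(4),yaw_pca(X[:,:2]))
        for n in ['gauge','dial_grip','set_mark','load_mark','drag_mark','lug_grip']:
            r=robot.spot_point(p,n); print(n,[(np.round(a['centre'],4).tolist(),round(a['conf'],2)) for a in r[:1]])
E
python3 m.py
```

```text
top gauge px 10710 0.77
plate rect ((563.9013671875, -1.6430206298828125), (329.8544616699219, 271.5165710449219), 11.795245170593262)
bar n 126 [ 0.5474 -0.0872  0.0795] (np.float64(36.45843715999243), np.float64(0.04886467827325806))
disc [(array([ 0.5484, -0.0822,  0.0539]), np.int64(205))]
brass n 44 [ 0.5724 -0.0534  0.0528] (np.float64(48.506792553177604), np.float64(0.08262243198728209))
far [ 0.5821 -0.0369  0.0539] 0.061708082480289105
lug 142 [0.5528 0.0713 0.1003] (np.float64(101.77792911872861), np.float64(0.05893208106227847))
gauge [([0.5525, 0.0715, -0.0017], 0.75)]
dial_grip [([0.5515, -0.0866, 0.067], 0.86)]
set_mark [([0.5851, -0.0368, 0.053], 0.77)]
load_mark [([0.5643, 0.0129, 0.0463], 0.68)]
drag_mark [([0.5495, 0.0061, 0.0423], 0.62)]
lug_grip [([0.5524, 0.0711, 0.0897], 0.73)]
scene gauge px 16848 0.72
plate rect ((587.356201171875, 6.259246826171875), (381.4061279296875, 270.44549560546875), 11.758015632629395)
bar n 225 [ 0.5448 -0.0883  0.0797] (np.float64(36.55357673673882), np.float64(0.05061615540826002))
disc [(array([ 0.5452, -0.0867,  0.0542]), np.int64(447))]
brass n 73 [ 0.5737 -0.0495  0.0526] (np.float64(51.63738208737985), np.float64(0.03572402453378333))
far [ 0.5826 -0.0348  0.053 ] 0.06379242601663833
lug 230 [0.551  0.0699 0.0991] (np.float64(102.99310988659946), np.float64(0.05930352024513652))
gauge [([0.5516, 0.0729, 0.0057], 0.7)]
dial_grip [([0.5464, -0.0874, 0.0641], 0.76)]
set_mark [([0.5808, -0.0405, 0.0473], 0.87)]
load_mark [([0.5616, 0.0124, 0.0435], 0.69)]
drag_mark [([0.5541, 0.0125, 0.0439], 0.6)]
lug_grip [([0.5544, 0.0765, 0.0953], 0.67)]
```

Call:
drive_tool:
  deltas:
    - [0,0,0.1475,-3.83,-3.05,0,6]
    - [0,0,0.295,-7.66,-6.1,0,6]
    - [0,0,0.4425,-11.49,-9.15,0,6]
    - [0,0,0.59,-15.32,-12.2,0,6]
    - [0,0,0.7375,-19.15,-15.25,0,6]
    - [0,0,0.885,-22.98,-18.3,0,6]
    - [0,0,1.0325,-26.81,-21.35,0,6]
    - [0,0,1.18,-30.6,-24.4,0,6]

```text
time: 2.7
position: [0.3803, 0.1673, 0.2316]
tcp_rot: [179.9, -0.0, 93.5]
contact_force: [2.3, 0.8, 0.1]
gripper_width: 0.06
```

```bash
cat > g.py <<'E'
import sys
from h import *
# usage: g.py x y z yaw -> tool-axis deltas from the current pose (cm, rad)
s=robot.sense(); T=R.from_euler('xyz',s['tcp_rot'],degrees=True); x,y,z,yaw=map(float,sys.argv[1:5])
G=R.from_euler('xyz',[180,0,yaw],degrees=True)
print(s['time'].__round__(2),s['position'].round(4),s['tcp_rot'].round(2),s['contact_force'].round(2),s['torque'].round(3),round(s['gripper_width'],4),s['joint_pos'].round(1))
print('shift cm',(T.inv().apply(np.array([x,y,z])-s['position'])*100).round(2),'turn',(T.inv()*G).as_rotvec().round(4))
E
python3 g.py .546 -.088 .058 36.5
```

```text
2.7 [0.3803 0.1673 0.2316] [ 1.7993e+02 -2.0000e-02  9.3490e+01] [2.35 0.77 0.06] [ 0.006 -0.025 -0.013] 0.06 [ 14.5 -13.6  -9.5  94.1   0.  101. ]
shift cm [-26.5   14.96  17.37] turn [ 9.000e-04 -1.000e-03  9.947e-01]
```

Call:
drive_tool:
  deltas:
    - [0,0,0.125,-3.35,1.86,1,6]
    - [0,0,0.25,-6.69,3.72,2,6]
    - [0,0,0.375,-10.04,5.58,3,6]
    - [0,0,0.5,-13.38,7.44,4,6]
    - [0,0,0.625,-16.73,9.3,5,6]
    - [0,0,0.75,-20.08,11.16,6,6]
    - [0,0,0.875,-23.42,13.02,7,6]
    - [0,0,1.0,-26.77,14.88,8,6]

```text
time: 3.5
position: [0.5466, -0.0896, 0.1509]
tcp_rot: [180.0, -0.0, 36.2]
contact_force: [0.0, -0.2, 0.3]
gripper_width: 0.06
```

```bash
python3 g.py .546 -.088 .058 36.5
```

```text
3.5 [ 0.5466 -0.0896  0.1509] [ 1.7999e+02 -2.0000e-02  3.6230e+01] [ 0.01 -0.23  0.29] [-0.008 -0.031  0.022] 0.06 [-16.3   6.8   0.9  84.    0.  127.5]
shift cm [ 0.04 -0.17  9.29] turn [ 0.0001 -0.0003 -0.0047]
```

Call:
drive_tool:
  deltas:
    - [0,0,0,0,-0.1,3,5]
    - [0,0,0,0,-0.1,6,4]
    - [0,0,0,0,-0.1,8.3,4]
    - [0,0,0,0,-0.1,9.2,3.5]
    - [0,0,0,0,-0.1,9.2,1]
    - [0,0,0,0,-0.1,9.2,1]
    - [0,0,0,0,-0.1,9.2,1]
    - [0,0,0,0,-0.1,9.2,1]
  grip_force: 30

```text
time: 4.3
position: [0.5455, -0.0883, 0.0591]
tcp_rot: [179.9, 0.1, 36.5]
contact_force: [2.3, -4.6, -11.4]
gripper_width: 0.015
```

```bash
python3 g.py .546 -.088 .058 36.5
```

```text
4.3 [ 0.5455 -0.0883  0.0591] [1.799e+02 6.000e-02 3.651e+01] [  2.25  -4.6  -11.44] [-0.918 -0.435 -0.04 ] 0.015 [-1.610e+01  8.600e+00 -7.700e+00  7.360e+01 -1.000e-01  1.274e+02]
shift cm [0.06 0.   0.11] turn [0.0018 0.0011 0.0001]
```

Call:
drive_tool:
  deltas:
    - [0,0,-0.118,0,0,0,1]
    - [0,0,-0.236,0,0,0,1]
    - [0,0,-0.353,0,0,0,1]
    - [0,0,-0.471,0,0,0,1]
    - [0,0,-0.589,0,0,0,1]
    - [0,0,-0.707,0,0,0,1]
    - [0,0,-0.825,0,0,0,1]
    - [0,0,-0.942,0,0,0,1]

```text
time: 5.1
position: [0.5483, -0.0898, 0.0591]
tcp_rot: [179.7, 0.3, 90.7]
contact_force: [10.3, -7.4, -17.3]
gripper_width: 0.0149
```

Call:
drive_tool:
  deltas:
    - [0,0,-0.118,0,0,0,1]
    - [0,0,-0.236,0,0,0,1]
    - [0,0,-0.353,0,0,0,1]
    - [0,0,-0.471,0,0,0,1]
    - [0,0,-0.589,0,0,0,1]
    - [0,0,-0.707,0,0,0,1]
    - [0,0,-0.825,0,0,0,1]
    - [0,0,-0.943,0,0,0,1]

```text
time: 5.9
position: [0.5513, -0.0884, 0.0592]
tcp_rot: [179.7, 0.6, 144.8]
contact_force: [16.2, -3.4, -20.8]
gripper_width: 0.0153
```

```bash
python3 g.py .546 -.088 .058 144.5
```

```text
5.9 [ 0.5513 -0.0884  0.0592] [179.68   0.62 144.82] [ 16.15  -3.4  -20.77] [-0.859 -3.106 -0.256] 0.0153 [-16.1   8.7  -7.6  73.    0.1  19.1]
shift cm [ 0.45 -0.27  0.11] turn [0.0057 0.0108 0.0057]
```

Call:
drive_tool:
  deltas:
    - [0,0,0,0,0,0,4]
    - [0,0,0,0,0,0,4]
    - [0,0,0,0,0,0,4]
    - [0,0,0,0,0,-1,4]
    - [0,0,0,0,0,-3.5,4]
    - [0,0,0,0,0,-7,4]
    - [0,0,0,0,0,-10,4]
    - [0,0,0,0,0,-11,4]

```text
time: 6.7
position: [0.5475, -0.0878, 0.1751]
tcp_rot: [179.8, 0.4, 144.5]
contact_force: [0.7, 0.2, 0.1]
gripper_width: 0.0399
```

```bash
python3 g.py .552 .071 .25 101.8
python3 - <<'E'
from m import *
for c in ('scene','top'):
    p=robot.snapshot(c); save(p,c+'1.png')
    W=cloud(p); hsv=cv2.cvtColor(p['frame'],cv2.COLOR_RGB2HSV); near=np.hypot(W[...,0]-.546,W[...,1]+.088)
    K=(near<.035)&(W[...,2]>.071)&(W[...,2]<.09); X=W[K]; print('bar',len(X), yaw_pca(X[:,:2]) if len(X)>3 else '', X.mean(0))
    for n in ['dial_grip','set_mark','load_mark','drag_mark','lug_grip','gauge']:
        r=robot.spot_point(p,n); print(n,[(np.round(a['centre'],4).tolist(),round(a['conf'],2)) for a in r[:1]])
a=cv2.imread('pics/scene1.png')[190:330,270:450]; cv2.imwrite('pics/c2.png',cv2.resize(a,None,fx=4.2,fy=4.2,interpolation=cv2.INTER_CUBIC))
E
```

```text
6.7 [ 0.5475 -0.0878  0.1751] [179.83   0.45 144.54] [0.72 0.22 0.07] [ 0.037 -0.014  0.009] 0.0399 [-16.    6.3   3.   86.3   0.   19.4]
shift cm [ 8.79 13.21 -7.52] turn [0.0058 0.0063 0.746 ]
bar 276 (np.float64(144.32441894689651), np.float64(0.04966419207845434)) [ 0.54558843 -0.0876864   0.07869381]
dial_grip [([0.5474, -0.0913, 0.0673], 0.96)]
set_mark [([0.4459, 0.1629, 0.0002], 0.31)]
load_mark [([0.5621, 0.0123, 0.0433], 0.88)]
drag_mark [([0.5516, 0.0127, 0.0411], 0.66)]
lug_grip [([0.5549, 0.0765, 0.093], 0.92)]
gauge [([0.553, 0.0746, 0.0033], 0.85)]
bar 114 (np.float64(143.4723691972066), np.float64(0.049160033753694654)) [ 0.54722998 -0.08697849  0.07967681]
dial_grip [([0.5488, -0.0877, 0.0662], 0.64)]
set_mark [([0.491, -0.0651, 0.0548], 0.85)]
load_mark [([0.5643, 0.0149, 0.0454], 0.72)]
drag_mark [([0.5539, 0.0083, 0.0453], 0.64)]
lug_grip [([0.5667, 0.1949, 0.0004], 0.73)]
gauge [([0.5511, 0.0712, -0.0005], 0.71)]
```

View pics/c2.png

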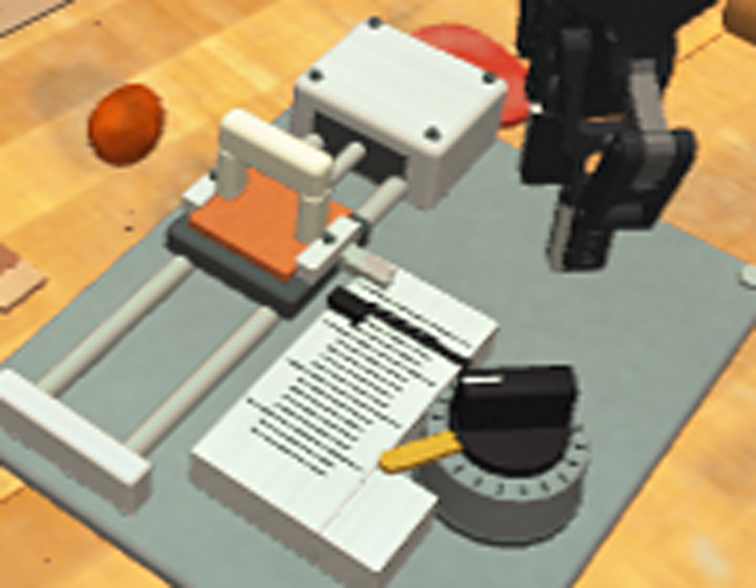

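Call:
drive_tool:
  deltas:
    - [0,0,0.125,1.47,2.2,0,6]
    - [0,0,0.25,2.93,4.4,0,6]
    - [0,0,0.375,4.4,6.6,0,6]
    - [0,0,0.5,5.86,8.8,0,6]
    - [0,0,0.625,7.33,11.0,0,6]
    - [0,0,0.746,8.79,13.21,0,6]
    - [0,0,0.746,8.79,13.21,2,6]
    - [0,0,0.746,8.79,13.21,3,6]

```text
time: 8.2
position: [0.5499, 0.0721, 0.1382]
tcp_rot: [-179.9, -0.0, 101.9]
contact_force: [-0.6, -0.8, -0.3]
gripper_width: 0.06
```

```bash
python3 g.py .552 .071 .073 101.8
python3 - <<'E'
from h import *
from scipy.spatial.transform import Rotation as R
p=robot.snapshot('scene')
G=np.array([.552,.0715]);a=np.radians(11.8);x=np.array([np.cos(a),np.sin(a)]);y=np.array([-np.sin(a),np.cos(a)])
# finest estimate of tip by brass colour in the crop
hsv=cv2.cvtColor(p['frame'],cv2.COLOR_RGB2HSV); M=(hsv[...,0]>15)&(hsv[...,0]<32)&(hsv[...,1]>120)
M[:285]=0;M[312:]=0;M[:,:355]=0;M[:,385:]=0
v,u=np.nonzero(M); print('brass px',u.min(),u.max(),v.min(),v.max())
for uu,vv in zip(u,v):
    if uu<u.min()+3: 
        w=unproj(p,uu,vv,z=.052)[:2]-G; print(uu,vv,(w@x).round(4),(w@y).round(4),end='; ')
for n in ['set_mark','load_mark','drag_mark']:
    for c in (p,robot.snapshot('top')):
        r=robot.spot_point(c,n)
        for q in r[:1]: w=np.array(q['centre'])[:2]-G; print('\n',n,round(q['conf'],2),(w@x).round(4),(w@y).round(4),end='')
E
```

```text
8.2 [0.5499 0.0721 0.1382] [-179.94   -0.    101.91] [-0.55 -0.8  -0.33] [-0.012 -0.009  0.002] 0.06 [ 0.5  7.2 -0.2 82.7 -0.  78.6]
shift cm [-0.15  0.19  6.52] turn [-0.0011 -0.      0.0018]
brass px 360 380 292 302
362 297 -0.0827 -0.1209; 361 298 -0.0856 -0.1207; 362 298 -0.0845 -0.122; 360 299 -0.0886 -0.1205; 361 299 -0.0875 -0.1218; 362 299 -0.0864 -0.1232; 360 300 -0.0904 -0.1216; 361 300 -0.0893 -0.123; 362 300 -0.0882 -0.1244; 361 301 -0.0911 -0.1242; 362 301 -0.09 -0.1256; 362 302 -0.0918 -0.1267; 
 set_mark 0.73 -0.0903 -0.1235
 load_mark 0.84 -0.0028 -0.0558
 drag_mark 0.41 -0.01 -0.06
```

Call:
drive_tool:
  deltas:
    - [0,0,0,-0.1,0.19,2,5]
    - [0,0,0,-0.1,0.19,4,4.5]
    - [0,0,0,-0.1,0.19,5.8,4]
    - [0,0,0,-0.1,0.19,6.5,4]
    - [0,0,0,-0.1,0.19,6.5,1]
    - [0,0,0,-0.1,0.19,6.5,1]
    - [0,0,0,-0.1,0.19,6.5,1]
    - [0,0,0,-0.1,0.19,6.5,1]
  grip_force: 50

```text
time: 9.5
position: [0.553, 0.0708, 0.0749]
tcp_rot: [179.9, 0.0, 101.8]
contact_force: [1.9, 0.1, -2.8]
gripper_width: 0.015
```

```bash
python3 g.py .552 .071 .073 101.8
```

```text
9.5 [0.553  0.0708 0.0749] [1.7992e+02 1.0000e-02 1.0181e+02] [ 1.88  0.09 -2.79] [ 0.043 -0.198 -0.018] 0.015 [ 0.4  8.8 -5.7 75.5  0.  78.6]
shift cm [ 0.05 -0.09  0.19] turn [0.0014 0.0002 0.0001]
```

Call:
drive_tool:
  deltas:
    - [0,0,0,0,-0.6,0,1]
    - [0,0,0,0,-1.6,0,1]
    - [0,0,0,0,-2.6,0,1]
    - [0,0,0,0,-3.6,0,1]
    - [0,0,0,0,-4.6,0,1]
    - [0,0,0,0,-5.6,0,1]
    - [0,0,0,0,-6.6,0,1]
    - [0,0,0,0,-7.2,0,1]

```text
time: 10.3
position: [0.484, 0.0563, 0.075]
tcp_rot: [179.6, 0.0, 101.8]
contact_force: [12.1, 3.0, -7.8]
gripper_width: 0.015
```

```bash
cat > n.py <<'E'
import sys
from m import *
s=robot.sense(); G=np.array([.552,.0715]);a=np.radians(11.8);x=np.array([np.cos(a),np.sin(a)]);y=np.array([-np.sin(a),np.cos(a)])
d=s['position'][:2]-[.553,.0708]; print(s['time'],'pull mm',(-d@x*1000).round(2),(d@y*1000).round(2),s['position'].round(4),s['contact_force'].round(2),s['tcp_rot'].round(2),s['gripper_width'])
for c in ('scene','top'):
    p=robot.snapshot(c); save(p,c+sys.argv[1]+'.png')
    for n in ['set_mark','load_mark','drag_mark']:
        for q in robot.spot_point(p,n)[:1]: w=np.array(q['centre'])[:2]-G; print(c,n,round(q['conf'],2),(w@x).round(4),(w@y).round(4))
    if c=='scene':
        im=p['frame'][:,:,::-1][210:340,280:420]; im=cv2.resize(im,None,fx=4.5,fy=4.5,interpolation=cv2.INTER_CUBIC)
        cv2.imwrite('pics/d'+sys.argv[1]+'.png',im)
E
python3 n.py 2
```

```text
10.3 pull mm 70.5 -0.09 [0.484  0.0563 0.075 ] [12.11  2.96 -7.82] [1.7957e+02 1.0000e-02 1.0181e+02] 0.015038607332633592
scene set_mark 0.59 -0.087 -0.127
scene load_mark 0.91 -0.0755 -0.0577
scene drag_mark 0.64 -0.0707 -0.0573
top set_mark 0.56 -0.0822 0.1108
```

View pics/d2.png

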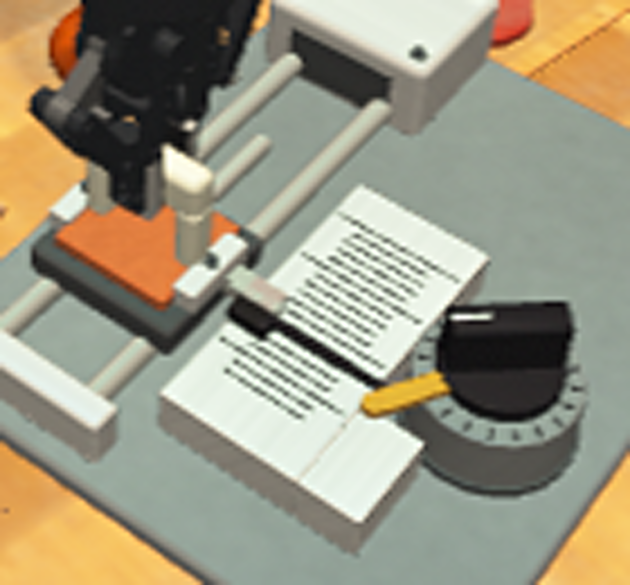

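```bash
cat > w.py <<'E'
import sys
from m import *
G=np.array([.552,.0718]);a=np.radians(11.8)
def warp(p,z,x0=-.125,x1=.02,y0=-.14,y1=-.04,k=4000):
    H=int((x1-x0)*k);Wd=int((y1-y0)*k); r,c=np.mgrid[0:H,0:Wd]; gx=x1-r/k; gy=y1-c/k
    X=np.stack([G[0]+gx*np.cos(a)-gy*np.sin(a),G[1]+gx*np.sin(a)+gy*np.cos(a),np.full(gx.shape,z)],-1)
    Rm,t,f=cam(p); C=X@Rm.T+t
    im=cv2.remap(p['frame'][:,:,::-1].copy(),(f*C[...,0]/C[...,2]+p['cx']).astype(np.float32),(f*C[...,1]/C[...,2]+p['cy']).astype(np.float32),cv2.INTER_CUBIC)
    for g in range(-120,21,10):
        q=int((x1-g/1000)*k); cv2.line(im,(0,q),(14 if g%50 else 34,q),(0,0,255),1); cv2.putText(im,str(g),(16,q+4),0,.35,(0,0,255),1)
    return im
p=robot.snapshot('scene')
cv2.imwrite('pics/w%s.png'%sys.argv[1],np.hstack([warp(p,.0365),warp(p,.047)])[:600])
E
python3 w.py 1
```

```text
(no output)
```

View pics/w1.png

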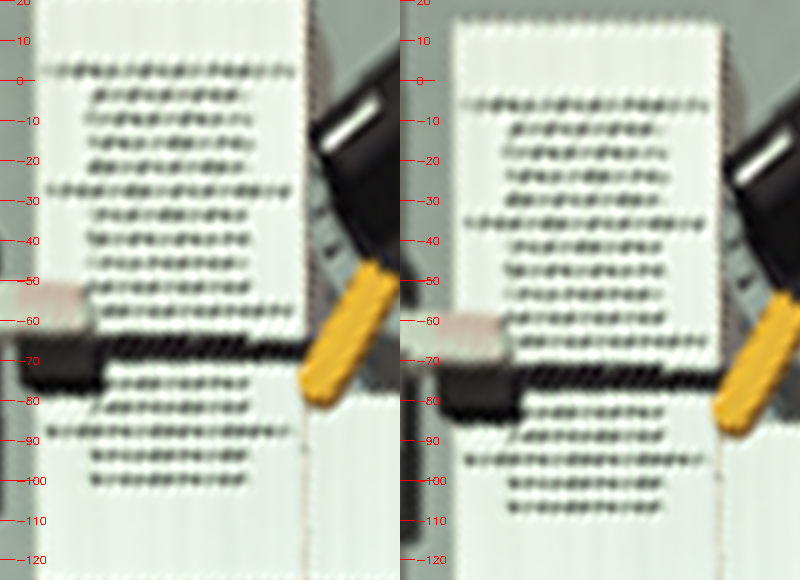

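Run:
```python
import sys; sys.argv=['w','1b']
from w import *
q=robot.snapshot('top')
cv2.imwrite('pics/w2.png',np.hstack([warp(q,.0365),warp(q,.050)])[:600])
W=cloud(p); g=W[...,:2]-G; gx=g[...,0]*np.cos(a)+g[...,1]*np.sin(a); gy=-g[...,0]*np.sin(a)+g[...,1]*np.cos(a); z=W[...,2]
F=p['frame'].astype(int); hsv=cv2.cvtColor(p['frame'],cv2.COLOR_RGB2HSV)
def st(n,K): print(n,K.sum(),'z',np.nanpercentile(z[K],[10,50,90]).round(4),'gx',np.nanpercentile(gx[K],[0,2,50,98]).round(4),'gy',np.nanpercentile(gy[K],[2,50,98]).round(4))
box=lambda x0,x1,y0,y1:(gx>x0)&(gx<x1)&(gy>y0)&(gy<y1)
blk=F.max(-1)<70
st('scale',box(-.06,0,-.11,-.075)&(z<.042)); st('scale front',box(-.12,-.08,-.11,-.075)&(z<.042))
st('finger',box(-.08,-.05,-.065,-.045)&(z>.038)&~blk&(F.max(-1)>120))
st('hand',box(-.1,-.06,-.065,-.045)&(z>.038)&blk)
st('bar',box(-.1,-.06,-.115,-.075)&(z>.038)&blk)
B=box(-.11,-.05,-.14,-.1)&(hsv[...,0]>15)&(hsv[...,0]<32)&(hsv[...,1]>120)&(z>.045); st('brass',B)
X=np.c_[gx[B],gy[B]]; yw=yaw_pca(X); print('arm dir gauge',yw)
st('disc/box rim', (np.hypot(gx+.038,gy+.155)<.04)&(z>.05)&(z<.06))
```

```text
scale 443 z [0.0353 0.0368 0.0381] gx [-0.0599 -0.059  -0.0308 -0.0014] gy [-0.1094 -0.0928 -0.0757]
scale front 347 z [0.0354 0.0367 0.0381] gx [-0.1199 -0.1194 -0.1008 -0.0811] gy [-0.1094 -0.0934 -0.076 ]
finger 57 z [0.0449 0.0468 0.0485] gx [-0.0702 -0.0697 -0.064  -0.0555] gy [-0.0637 -0.0542 -0.0454]
hand 581 z [0.4704 0.4983 0.5208] gx [-0.0853 -0.0812 -0.07   -0.0604] gy [-0.0611 -0.047  -0.0451]
bar 45 z [0.0437 0.0449 0.0464] gx [-0.075  -0.075  -0.0734 -0.07  ] gy [-0.114  -0.0947 -0.0764]
brass 99 z [0.0507 0.0526 0.0537] gx [-0.0911 -0.0905 -0.0756 -0.0586] gy [-0.1393 -0.131  -0.1209]
arm dir gauge (np.float64(155.08445938634992), np.float64(0.03649362277919724))
disc/box rim 333 z [0.052  0.0544 0.0569] gx [-0.0729 -0.0701 -0.0512 -0.0274] gy [-0.1792 -0.1604 -0.1322]
```

View pics/w2.png

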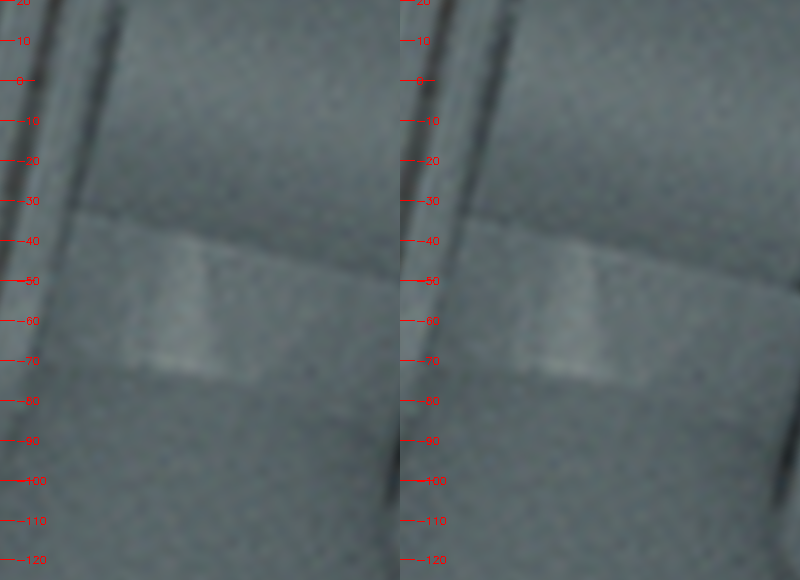

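Call:
drive_tool:
  deltas:
    - [0,0,0,0,-0.4,0,1]
    - [0,0,0,0,-0.8,0,1]
    - [0,0,0,0,-1.2,0,1]
    - [0,0,0,0,-1.5,0,1]
    - [0,0,0,0,-1.55,0,1]
    - [0,0,0,0,-1.55,0,1]
    - [0,0,0,0,-1.55,0,1]
    - [0,0,0,0,-1.55,0,1]

```text
time: 11.65
position: [0.4699, 0.0533, 0.075]
tcp_rot: [179.5, 0.0, 101.8]
contact_force: [11.7, 3.2, -9.1]
gripper_width: 0.0147
```

```bash
python3 n.py 3; sed -i 's/warp(p,.0365),warp(p,.047)/warp(p,.044),warp(p,.050)/' w.py; python3 w.py 3
```

```text
11.65 pull mm 84.94 -0.11 [0.4699 0.0533 0.075 ] [11.72  3.18 -9.06] [179.51   0.   101.81] 0.014651395312227174
scene set_mark 0.97 -0.0871 -0.1225
scene load_mark 0.85 -0.0875 -0.057
scene drag_mark 0.71 -0.0817 -0.0579
top set_mark 0.3 -0.0007 0.0019
```

View pics/w3.png

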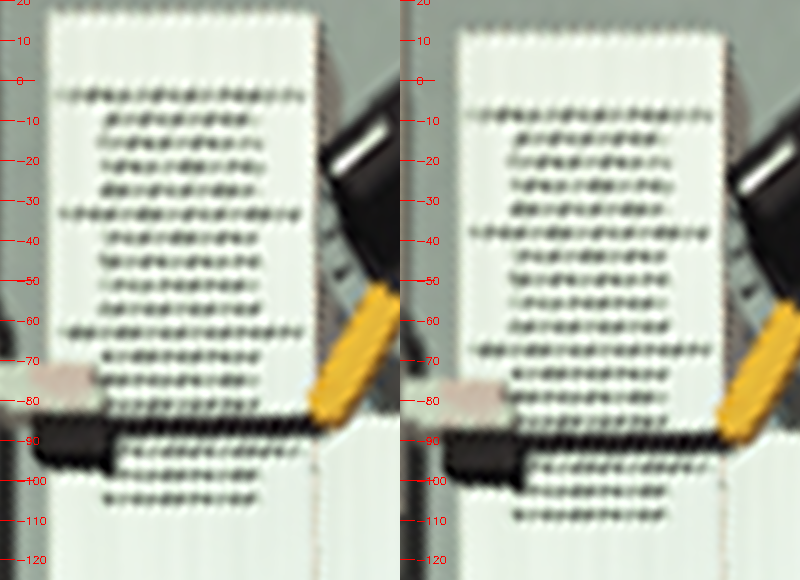

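Call:
drive_tool:
  deltas:
    - [0,0,0,0,-0.15,0,1]
    - [0,0,0,0,-0.3,0,1]
    - [0,0,0,0,-0.45,0,1]
    - [0,0,0,0,-0.45,0,1]
    - [0,0,0,0,-0.45,0,1]
    - [0,0,0,0,-0.45,0,1]
    - [0,0,0,0,-0.45,0,1]
    - [0,0,0,0,-0.45,0,1]

```text
time: 12.9
position: [0.4657, 0.0525, 0.075]
tcp_rot: [179.5, -0.0, 101.8]
contact_force: [12.2, 3.0, -8.4]
gripper_width: 0.0151
```

```bash
sed -i 's/warp(p,.044),warp(p,.050)/warp(p,.046),warp(p,.0515)/' w.py; python3 w.py 4; python3 n.py 4
```

```text
12.95 pull mm 89.18 -0.09 [0.4657 0.0525 0.075 ] [12.95  2.86 -8.5 ] [179.48  -0.   101.82] 0.015253208760814896
scene set_mark 0.94 -0.0863 -0.1221
scene load_mark 0.88 -0.0897 -0.0601
scene drag_mark 0.58 -0.0912 -0.0601
top load_mark 0.48 -0.0202 0.3364
```

View pics/w4.png

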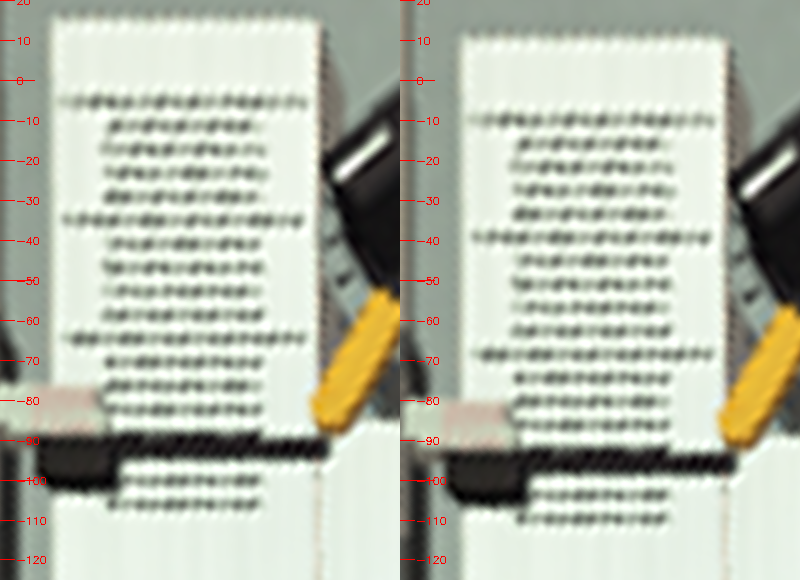

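Call:
drive_tool:
  deltas:
    - [0,0,0,0,0,0,1]
    - [0,0,0,0,0,0,1]
    - [0,0,0,0,0,0,1]
    - [0,0,0,0,0,0,1]
    - [0,0,0,0,0,0,1]
    - [0,0,0,0,0,0,1]
    - [0,0,0,0,0,0,1]
    - [0,0,0,0,0,0,1]

```text
time: 14.15
position: [0.4657, 0.0525, 0.075]
tcp_rot: [179.5, -0.0, 101.8]
contact_force: [12.1, 3.1, -8.6]
gripper_width: 0.015
```

Call:
drive_tool:
  deltas:
    - [0,0,0,0,0,0,1]
    - [0,0,0,0,0,0,1]
    - [0,0,0,0,0,0,1]
    - [0,0,0,0,0,0,1]
    - [0,0,0,0,0,0,1]
    - [0,0,0,0,0,0,1]
    - [0,0,0,0,0,0,1]
    - [0,0,0,0,0,0,1]

```text
time: 14.95
position: [0.4657, 0.0524, 0.075]
tcp_rot: [179.5, -0.0, 101.8]
contact_force: [12.5, 3.0, -8.3]
gripper_width: 0.0149
```

Call:
drive_tool:
  deltas:
    - [0,0,0,0,0.4,0,1]
    - [0,0,0,0,1.2,0,1]
    - [0,0,0,0,2.0,0,1]
    - [0,0,0,0,2.8,0,1]
    - [0,0,0,0,3.6,0,1]
    - [0,0,0,0,4.4,0,1]
    - [0,0,0,0,5.2,0,1]
    - [0,0,0,0,6.0,0,1]

```text
time: 15.75
position: [0.522, 0.0642, 0.075]
tcp_rot: [179.8, 0.0, 101.8]
contact_force: [5.0, 1.4, -3.6]
gripper_width: 0.0149
```

```bash
python3 g.py .553 .0708 .075 101.8
```

```text
15.75 [0.522  0.0642 0.075 ] [1.7982e+02 1.0000e-02 1.0180e+02] [ 4.97  1.39 -3.56] [ 0.201 -0.839  0.016] 0.0149 [ -0.3   4.1 -10.8  75.    0.   77.9]
shift cm [0.01 3.16 0.01] turn [0.0031 0.0002 0.0001]
```

Call:
drive_tool:
  deltas:
    - [0,0,0,0,0.6,0,1]
    - [0,0,0,0,1.2,0,1]
    - [0,0,0,0,1.8,0,1]
    - [0,0,0,0,2.4,0,1]
    - [0,0,0,0,2.9,0,1]
    - [0,0,0,0,3.2,0,1]
    - [0,0,0,0,3.25,0,1]
    - [0,0,0,0,3.25,0,1]

```text
time: 16.55
position: [0.5532, 0.0708, 0.0749]
tcp_rot: [180.0, 0.0, 101.8]
contact_force: [1.7, 0.9, 3.6]
gripper_width: 0.0151
```

```bash
python3 g.py .553 .0708 .075 101.8
```

```text
16.55 [0.5532 0.0708 0.0749] [1.7996e+02 1.0000e-02 1.0180e+02] [1.71 0.91 3.61] [ 0.079 -0.201  0.023] 0.0151 [ 0.4  8.9 -5.6 75.5 -0.  78.6]
shift cm [ 0.01 -0.02 -0.01] turn [0.0007 0.0002 0.    ]
```

Home. Release and lift away.

Call:
drive_tool:
  deltas:
    - [0,0,0,0,0,0,2.5]
    - [0,0,0,0,0,0,4]
    - [0,0,0,0,0,0,4]
    - [0,0,0,0,0,-0.5,4]
    - [0,0,0,0,0,-3,4]
    - [0,0,0,0,0,-7,4]
    - [0,0,0,0,0,-11,4]
    - [0,0,0,0,0,-14,4]

```text
time: 17.35
position: [0.5533, 0.0708, 0.2175]
tcp_rot: [179.8, 0.0, 101.8]
contact_force: [1.6, 0.3, -0.6]
gripper_width: 0.0396
```

Call:
drive_tool:
  deltas:
    - [0,0,0,3,-3,0,4]
    - [0,0,0,6,-6,0,4]
    - [0,0,0,9,-9,0,4]
    - [0,0,0,12,-12,0,4]
    - [0,0,0,15,-15,0,4]
    - [0,0,0,18,-18,0,4]
    - [0,0,0,18,-18,0,4]
    - [0,0,0,18,-18,0,4]

```text
time: 18.15
position: [0.3397, 0.2105, 0.2148]
tcp_rot: [179.9, 0.0, 101.9]
contact_force: [-0.9, 0.5, -0.1]
gripper_width: 0.04
```

```bash
python3 n.py 5
python3 - <<'E'
import sys; sys.argv=['w','5']
from w import *
q=robot.snapshot('top')
cv2.imwrite('pics/w6.png',np.hstack([warp(p,.047),warp(q,.047)])[:600])
E
```

```text
18.15 pull mm 180.26 180.41 [0.3397 0.2105 0.2148] [-0.9   0.45 -0.12] [1.7990e+02 2.0000e-02 1.0193e+02] 0.039998476972935806
scene set_mark 0.81 -0.0876 -0.1221
scene load_mark 0.57 -0.0014 -0.0638
scene drag_mark 0.62 -0.0857 -0.0581
top set_mark 0.81 -0.0851 -0.123
top load_mark 0.64 0.0038 -0.0542
top drag_mark 0.52 0.0028 -0.0574
```

View pics/w6.png

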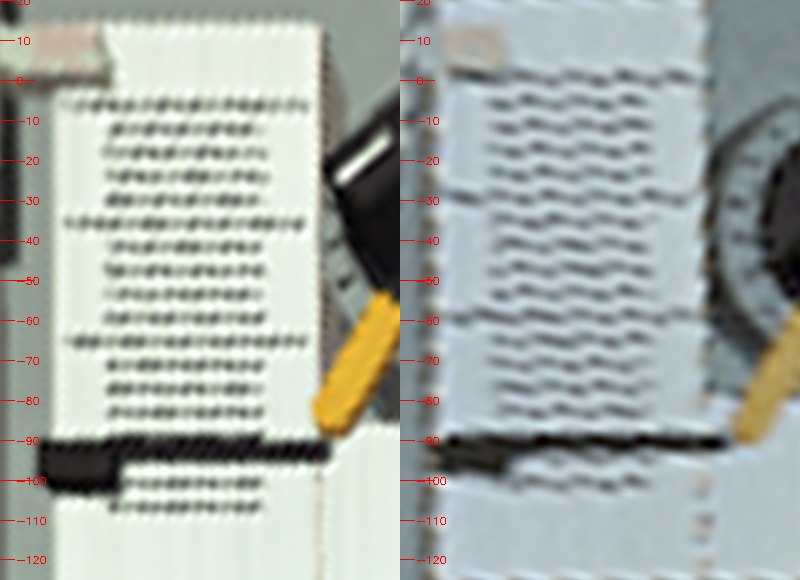

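```bash
python3 -c "
from bench import robot
print(robot.sense()['contact_force']); print(robot.sign_off())"
```

```text
[1.23717023 0.3975843  0.63016186]
the job is handed in; nothing more can be done
None
```

The proof pull is done and the job was handed in at about 18 s of the 58 s allowed; no verdict was reported.

**What I did**
- **Dial:** I turned it 108° anticlockwise. The grip bar measured 36.5° before and 144.4° after, which is six clicks.
- **Pull:** I drew the lug out 89.2 mm, held it for about 2 s, and eased it home over 1.6 s. I let go with the carriage at its start position to within 0.3 mm, then moved the arm clear.

**Last checks**
- **Drag hand:** The clear top view puts its rear face at about -88 mm and the arm's tip at about -89.5 mm. They are level to within about 1–2 mm.
- **Carriage:** It looks home, with the index finger at the zero line.
- **Other things on the table:** The arm stayed clear of the tile, stone and cups, but I did not measure their positions again at the end.

**Where the measurements disagreed**
- During the hold, the networks put the finger 3–5 mm past the tip, while my own measurements from the rectified images put it 0–1 mm short. I went with the images and the gauge geometry.
- At the end, the network's drag-hand position in the scene view (-86 mm) agreed with the tip (-88 mm) to 2 mm. In the top view it gave a wrong position for the drag hand (near zero), which the picture plainly contradicts.

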